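Lock a spacing block in the lock-up vise

ROBOT

A 6-joint arm with a two-finger parallel gripper is mounted at the origin on a cart in front of the work surface, level with it; the furniture and walls round the work are solid. World frame = base frame: x ahead of the robot, y to its left, z up, the work surface at z = 0. Lengths are in m, angles in rad, forces in N, time in s.
With the tool pointing down it reaches from about 0.375 to 0.925 m from the base axis. Payload 5.7 kg.
Tool frame: the origin (TCP) lies midway between the tips of the shut fingers; the grasp point (between the pads) lies 19 mm behind it; z points along the fingers, x is the direction in which the jaws open and shut, and the axes are right-handed (so a half turn about z gives the same grasp; the last joint's range is limited). The gripper opens to 88 mm and grips with 3 to 60 N. Pads are 20 mm wide; open, the fingers measure 115 mm over their backs; the gripper's body (75 mm by 178 mm) begins 61 mm behind the grasp point.
Start: joints at [-1.272, 0.359, 1.51, -0, 1.272, -0.115], TCP at [0.241, -0.549, 0.223] pointing down, gripper open.
Joint ranges: [-2.97, 2.97], [-1.01, 2.36], [0.21, 2.38], [-0.96, 4.11], [0.2, 2.71], [-2.98, 2.98]. Speed limits (rad/s): [2.39, 2.39, 3.14, 3.14, 3.14, 3.14].

INTERFACE

Orientations are given as a unit quaternion [x, y, z, w].
In Python, from bench import move_ptp, servo_line, goto_joints, move_gripper, sleep, inverse_kinematics, capture, PlanningError, close_job, spot_in, silhouettes, current_clock, current_joint_pos, current_qvel, current_joint_torque, current_position, current_orientation, current_force, current_torque, current_finger_gap gives the robot as it stands. Calls block until the motion is done:
- move_ptp(position, orientation): joint-space move of the TCP to a pose.
- servo_line(position, orientation=None, rate=0.15, contact_N=None): straight line of the TCP; orientation=None keeps the orientation; rate is the mean speed in m/s. With contact_N (N) it stops when the force on the tool has changed by that much, and returns True; else False.
- goto_joints(angles): joint-space move.
- move_gripper(opening): finger opening in m; the grip force is fixed at half the most; returns when the fingers have stopped.
- sleep(seconds).
- inverse_kinematics(position, orientation): joint angles nearest the present ones, or None.
- capture(name): name is "scene" or "top" or "wrist"; returns a dict with "image" (384x512x3 uint8, blue, green, red), "range_z" (384x512 float32, m along the optical axis (not along the pixel's ray), 0 where there is no reading), "intrinsics" (3x3 intrinsics, pixels), "R" (3x3) and "t" (3): a world point X has camera coordinates R X + t. Camera axes: x right, y down, z forward; pixel columns grow to the right and rows downward; lengths in m; the calibration is good to about 2 mm. A picture is of the moment at which its call begins.
A pose or a line that the arm cannot do raises PlanningError and nothing moves.
- close_job(): hands the job in, once; it reports no verdict.
Trained networks look in the newest picture that a camera, given by its name, has taken for a name from the list of things; names that differ only in an ending like _2 or _b are one class to them, and where a whole thing is asked for, a point or a joint stands for the part that bears it (a point fixed in the world has none). Each returns a list of dicts, best first, with "conf" (0 to 1); they miss things now and then, are a little off and sometimes report something else, mostly with a low value. They report only what shows in the picture. A call takes as long as a camera call. They do not tell look-alikes from the thing itself.
- spot_in(camera, query): "xy" ([column, row] in pixels, amid what is visible of it).
- silhouettes(camera, query): "region" (384x512 bool, what is visible of it) and "xy" ([column, row] in pixels, amid what is visible of it).
Readings, each from a call of its own:
- current_clock(): time.
- current_joint_pos(): joint angles.
- current_qvel(): joint speeds.
- current_joint_torque(): joint torques, N m.
- current_position(): TCP position.
- current_orientation(): TCP orientation.
- current_force(): force on the tool from outside, world axes, zero at the start.
- current_torque(): the same for the moment, N m.
- current_finger_gap(): finger opening in m.
Only numpy, scipy, OpenCV 4.12 (cv2) and the standard library are available. Lean on these libraries where they do the work, as an engineer would, in place of code of your own. Each camera call takes 0.05 s, during which the arm holds its last target.

TASK

Set the loose blue H-shaped spacing block flat on the bed of the small vise, lengthwise between the sprung jaw and the dark stop, and let go of it. Then wind the red feed knob clockwise until the jaw has pushed the block home against the stop and holds it snugly, not overtightened. The knob travels off along the slide as it turns: let your hand go with it, so that the rubber-mounted bed is never shoved or dragged far aside, and leave the other loose pieces where they lie.

Things in the scene. Friction and masses are not known exactly. Their poses are not given: they have to be found in the camera images.
- vise: Small lock-up vise. Origin under the centre of its fixed sole plate at table height, z up, x along the slide from jaw to stop. Grey bed 300 x 100 mm on rubber mounts, top 20 mm above the table. On it: aluminium carriage with the red knob on top and a sprung steel jaw plate in front (64 mm wide, 23-51 mm above the table), then free bed, then a dark steel stop (80 mm wide, 28 mm high above the bed).
- free_space (a point): Point on top of the bed (vise x = +5, y = 0, z = 20 mm), axes as the vise: middle of the space that is always free at the start, 80 mm long in x. Jaw face and stop face are set by hand and NOT measured: the jaw face starts 0 to 8 mm behind that space's -x end, the stop face lies 0 to 5 mm beyond its +x end. The block fits here lengthwise; the jaw then pushes it to the stop.
- carriage (a joint): Travel of the carriage (66 mm long, 84 mm wide, top 48 mm above the table) along vise +x in m, 0 = backed off. It carries knob and jaw along; it is moved by turning the knob (pushed straight, it holds up to about 17 N) and stays where left. The jaw plate sits on springs on the carriage: about 1 mm of give per 5 N, at most 7 mm.
- feed_knob (a joint): Turn of the red knob in rad, growing clockwise from above, 0 to 3.6; starts at 0 to 0.3. Each rad feeds carriage, knob and jaw 10 mm to vise +x. Friction (about 0.17 N m) holds it; the moment felt between turns is steady within a grip but differs from grip to grip. Once the block is tight it climbs 0.5 N m per rad, 0.01 N m per N of clamping. Snug is about 12 N, 0.25 rad past first firm contact.
- float (a joint): Give of the bed on its rubber mounts along vise x, in m: 0 at rest, + from jaw to stop, 3 N per mm; the whole bed with all on it moves. It shows how hard the hand pushes (+) or drags (-) the knob along the slide. Keep well inside 4 mm either way; beyond that the vise is being shoved, which fails. Clamping alone does not move it.
- knob_grip (a point): Centre of the knob's red wing, on the knob's upright axis, 78 mm above the table, at vise x = -100 mm plus carriage travel plus float, vise y = 0. The wing is a bar 46 mm long (this point's x), 13 mm thick (its y), from 60 to 92 mm above the table; pinch it across its thickness from above. z up; turns with the knob. Under it a dark disc 48 mm wide, top 51 mm above the table.
- block: Blue metal H-shaped spacing block, 40 x 70 x 30 mm (x, y, z), about 0.2 kg, flat on the table; origin in the centre of its underside. Web 40 mm wide, 9 to 26 mm above the underside; an end plate 40 x 4 x 30 mm at each end of its y, the faces to be clamped. Grip it across the 40 mm. It belongs on the bed with its y along the vise's x, either way round, midway across.
- wood_piece: Bystander: small wooden bar 60 x 24 x 18 mm, loose; origin under its centre.
- brass_piece: Bystander: brass bar 54 x 18 x 22 mm, loose; origin under its centre.
- iron_quoin: Bystander: dark toothed iron wedge 44 x 22 x 18 mm, loose; origin under its centre.
- blue_spacer: Bystander: plain blue solid block 44 x 32 x 22 mm, loose; origin under its centre.
Not all that is in view belongs to the job. Leave any orange or turquoise look-alike of the block alone.

How it is judged:
By the outcome, as a careful person would: the job done as asked, in the order asked, and still so for the second after the job is handed in, with the robot touching nothing.
It also fails if it takes over 67 s, if anything falls off the work surface, if the arm or the gripper's body presses on something with over 40 N, if the wrist force passes 120 N, or if a joint passes its speed limit or range.

## Working session

There is one attempt and no reset: what is moved stays moved. The work goes in short steps, each a Python script; the robot and the scene stay as the last script left them, time stands still between calls to the robot, and variables do not carry over. Pictures are saved under pics/ and viewed, and the job is handed in when it is done.

```bash
ls; mkdir -p pics; python3 - <<'E'
from bench import *
import cv2,numpy as np
print(current_clock())
for n in ("scene","top"):
    c=capture(n); cv2.imwrite(f"pics/{n}0.png",c["image"])
    print(n,c["intrinsics"],c["R"],c["t"],(c["range_z"]>0).mean())
    np.savez(f"{n}0.npz",**c)
    for q in ("vise","block","feed_knob","knob_grip","carriage","wood_piece","brass_piece","iron_quoin","blue_spacer"):
        print(n,q,[(np.round(d["xy"]).tolist(),round(float(d["conf"]),2)) for d in spot_in(n,q)][:4])
print(current_clock())
E
```

```text
pics
0.0
scene [[349.95643493   0.         250.79050251]
 [  0.         349.95643493 193.19686116]
 [  0.           0.           1.        ]] [[-0.69971041 -0.71436757  0.00918256]
 [-0.31044149  0.29244555 -0.90448973]
 [ 0.64345273 -0.63573153 -0.42639653]] [0.37381567 0.23380577 0.62700321] 0.9959360758463541
scene vise [([235.0, 210.0], 0.87)]
scene block [([306.0, 215.0], 0.85), ([237.0, 246.0], 0.81), ([270.0, 226.0], 0.67), ([361.0, 221.0], 0.64)]
scene feed_knob [([263.0, 181.0], 0.66)]
scene knob_grip [([232.0, 212.0], 0.55), ([265.0, 178.0], 0.52)]
scene carriage [([261.0, 190.0], 0.95)]
scene wood_piece [([214.0, 272.0], 0.58)]
scene brass_piece [([172.0, 260.0], 0.67)]
scene iron_quoin []
scene blue_spacer [([342.0, 204.0], 0.5), ([240.0, 206.0], 0.31), ([266.0, 184.0], 0.27)]
top [[349.81799941   0.         251.75917039]
 [  0.         349.81799941 197.91497897]
 [  0.           0.           1.        ]] [[ 0.00808713 -0.99933663 -0.03550915]
 [-0.9825004  -0.00133271 -0.18625571]
 [ 0.18608483  0.03639403 -0.98185942]] [0.03632571 0.53497553 0.82826039] 0.9958648681640625
top vise [([266.0, 183.0], 0.91), ([363.0, 260.0], 0.53), ([261.0, 232.0], 0.47)]
top block [([341.0, 295.0], 0.83), ([307.0, 253.0], 0.77), ([216.0, 236.0], 0.68), ([250.0, 131.0], 0.65)]
top feed_knob [([302.0, 177.0], 0.61)]
top knob_grip [([305.0, 177.0], 0.63), ([161.0, 212.0], 0.47)]
top carriage [([298.0, 180.0], 0.66), ([266.0, 183.0], 0.19)]
top wood_piece [([176.0, 248.0], 0.76), ([302.0, 180.0], 0.51)]
top brass_piece [([162.0, 216.0], 0.52)]
top iron_quoin [([348.0, 216.0], 0.62), ([264.0, 184.0], 0.5)]
top blue_spacer [([362.0, 256.0], 0.57)]
1.0
```

View pics/scene0.png

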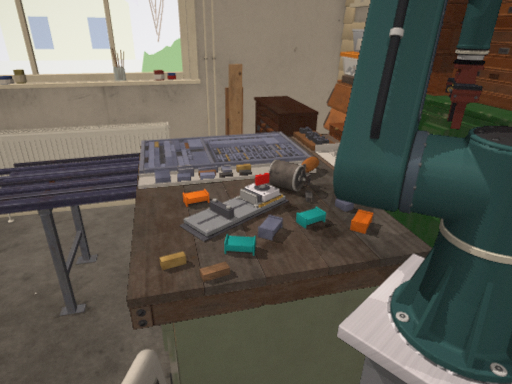

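View pics/top0.png

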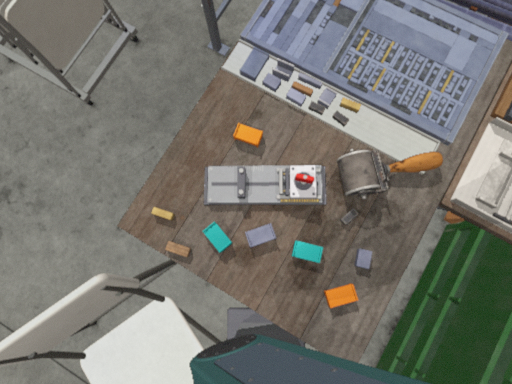

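```bash
python3 - <<'E'
import cv2
a=cv2.imread("pics/top0.png")
cv2.imwrite("pics/top0c.png",cv2.resize(a[110:320,140:400],None,fx=3,fy=2.8,interpolation=cv2.INTER_CUBIC))
E
```

```text
(no output)
```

View pics/top0c.png

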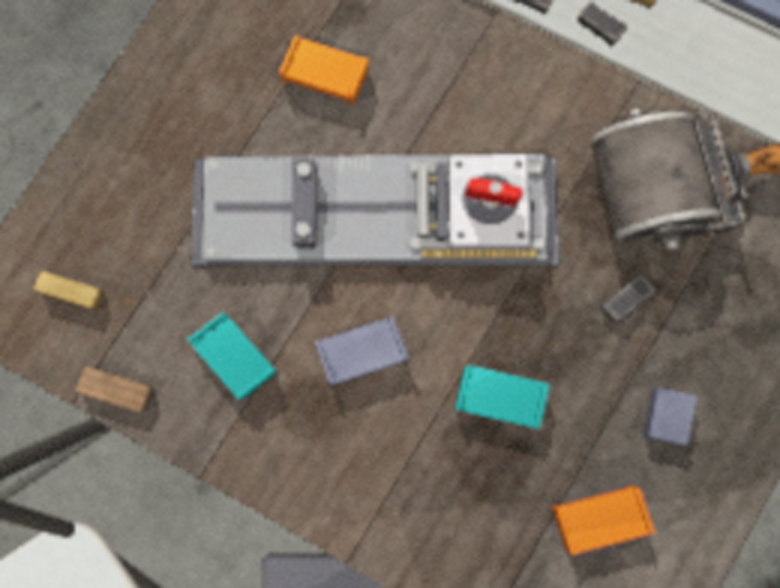

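The blue H block is at top pixel (261,236), scene (270,226). Things that could be taken for it:
- plain blue_spacer (364,259)
- turquoise look-alikes (217,237) and (307,252)
- orange look-alikes (248,134) and (341,295)

By its colour and its end plates, (261,236) is the block. A dark drum stands behind the knob at (360,172). Next I'll measure.

```bash
cat > h.py <<'E'
from bench import *
import cv2,numpy as np
from scipy.spatial.transform import Rotation as Rot
def world(c,mask=None):
    z=c["range_z"]; K=c["intrinsics"]
    v,u=np.nonzero((z>0) if mask is None else (mask&(z>0)))
    d=z[v,u]; P=np.stack([(u-K[0,2])/K[0,0]*d,(v-K[1,2])/K[1,1]*d,d],1)
    return (P-c["t"])@c["R"], u, v
def ray_at(c,xy,h):
    K=c["intrinsics"]; r=np.array([(xy[0]-K[0,2])/K[0,0],(xy[1]-K[1,2])/K[1,1],1.])@c["R"]
    o=-c["t"]@c["R"]; return o+r*(h-o[2])/r[2]
def proj(c,X):
    p=c["R"]@np.asarray(X)+c["t"]; q=c["intrinsics"]@p; return q[:2]/q[2]
def quat(phi):  # tool down, tool x along world angle phi
    x=np.array([np.cos(phi),np.sin(phi),0]); z=np.array([0,0,-1.]); y=np.cross(z,x)
    return Rot.from_matrix(np.stack([x,y,z],1)).as_quat()
def rect(P):
    return cv2.minAreaRect(P[:,:2].astype(np.float32)*1000)
E
python3 - <<'E'
from h import *
for n in ("top","scene"):
    c=dict(np.load(n+"0.npz"))
    P,u,v=world(c)
    hsv=cv2.cvtColor(c["image"],cv2.COLOR_BGR2HSV)[v,u]
    tab=(abs(P[:,2])<.01)&(P[:,0]>.3)&(P[:,0]<.8); print(n,"table z",np.percentile(P[tab,2],[5,50,95]))
    if n=="top":
        def loc(x,y,r): return (abs(u-x)<r[0])&(abs(v-y)<r[1])
        L={"block":(261,236,20,16),"bed":(265,185,66,28),"spacer":(364,259,12,14),"drum":(360,172,26,30),"red":(303,179,14,12)}
    else: L={"block":(270,228,16,16)}
    for k,(x,y,a,b) in L.items():
        m=(abs(u-x)<a)&(abs(v-y)<b)
        Q=P[m]; print(n,k,"z pct",np.round(np.percentile(Q[:,2],[5,25,50,75,90,95,99]),4))
        for lo,hi in ((.02,.04),(.012,.027),(.05,.3)):
            q=Q[(Q[:,2]>lo)&(Q[:,2]<hi)]
            if len(q)>20: print("   ",lo,hi,len(q),q.min(0).round(3),q.max(0).round(3),rect(q))
print(current_position(),current_orientation(),current_finger_gap(),current_force(),current_torque())
E
```

```text
top table z [-0.00334669 -0.00041521  0.00326501]
top block z pct [-0.0026 -0.0009  0.0007  0.025   0.027   0.0281  0.0307]
    0.02 0.04 439 [ 0.416 -0.02   0.021] [0.474 0.056 0.032] ((445.7655334472656, 18.295949935913086), (40.13395690917969, 69.59697723388672), 19.118492126464844)
    0.012 0.027 330 [ 0.419 -0.015  0.014] [0.474 0.051 0.027] ((445.6081848144531, 18.55069351196289), (40.25798034667969, 62.594783782958984), 18.891536712646484)
top bed z pct [-0.0025  0.0002  0.0186  0.0218  0.0478  0.05    0.0898]
    0.02 0.04 1366 [ 0.53  -0.141  0.02 ] [0.629 0.157 0.04 ] ((579.7868041992188, 7.987762451171875), (99.82040405273438, 297.7687683105469), 0.24082162976264954)
    0.012 0.027 2866 [ 0.53  -0.141  0.012] [0.631 0.159 0.027] ((580.1463012695312, 8.720504760742188), (300.14752197265625, 101.03692626953125), 89.99231719970703)
    0.05 0.3 355 [ 0.542 -0.119  0.05 ] [0.62  0.074 0.096] ((581.2595825195312, -22.403579711914062), (77.84171295166016, 193.09950256347656), 0.11305693536996841)
top spacer z pct [-0.003  -0.001   0.0011  0.0209  0.0226  0.0232  0.0246]
    0.
[... 1251 characters left out ...]
53516, 51.455440521240234), 80.97306823730469)
scene table z [-0.0023537  -0.00050524  0.00481108]
scene block z pct [-0.0016 -0.0006  0.0006  0.0242  0.0262  0.0272  0.0297]
    0.02 0.04 285 [ 0.416 -0.024  0.02 ] [0.475 0.092 0.031] ((439.8993225097656, 36.019371032714844), (41.07341384887695, 114.0975341796875), 20.158618927001953)
    0.012 0.027 293 [ 0.416 -0.024  0.013] [0.475 0.092 0.027] ((439.91455078125, 35.78383255004883), (40.93966293334961, 113.64481353759766), 20.158618927001953)
[ 0.24122663 -0.54932936  0.2226242 ] [ 8.37277866e-01 -5.46777625e-01 -5.27248230e-05 -2.87883174e-05] 0.08766089309271663 [ 0.55758648 -0.45468986  0.28925544] [ 0.0094987  -0.00642005 -0.00048515]
```

```bash
python3 - <<'E'
from h import *
phi=np.radians(19.1)
for p in ([0.446,0.0185,0.26],[0.58,0.0137,0.15],[0.58,-0.09,0.15]):
    for ph in (phi,phi+np.pi,0,np.pi,-.2,np.pi-.2,-2.7,np.pi-2.7):
        q=inverse_kinematics(p,quat(ph)); print(p,round(ph,2),None if q is None else np.round(q,2))
E
```

```text
[0.446, 0.0185, 0.26] 0.33 [-0.11  0.1   1.77 -0.    1.28 -0.45]
[0.446, 0.0185, 0.26] 3.47 [-0.11  0.1   1.77 -0.    1.28  2.69]
[0.446, 0.0185, 0.26] 0 [-0.11  0.1   1.77 -0.    1.28 -0.11]
[0.446, 0.0185, 0.26] 3.14 None
[0.446, 0.0185, 0.26] -0.2 [-0.11  0.1   1.77 -0.    1.28  0.09]
[0.446, 0.0185, 0.26] 2.94 None
[0.446, 0.0185, 0.26] -2.7 [-0.11  0.1   1.77 -0.    1.28  2.59]
[0.446, 0.0185, 0.26] 0.44 [-0.11  0.1   1.77 -0.    1.28 -0.56]
[0.58, 0.0137, 0.15] 0.33 [-0.1   0.4   1.64 -0.    1.1  -0.43]
[0.58, 0.0137, 0.15] 3.47 [-0.1   0.4   1.64 -0.    1.1   2.71]
[0.58, 0.0137, 0.15] 0 [-0.1   0.4   1.64 -0.    1.1  -0.1 ]
[0.58, 0.0137, 0.15] 3.14 None
[0.58, 0.0137, 0.15] -0.2 [-0.1   0.4   1.64 -0.    1.1   0.1 ]
[0.58, 0.0137, 0.15] 2.94 None
[0.58, 0.0137, 0.15] -2.7 [-0.1   0.4   1.64 -0.    1.1   2.6 ]
[0.58, 0.0137, 0.15] 0.44 [-0.1   0.4   1.64 -0.    1.1  -0.54]
[0.58, -0.09, 0.15] 0.33 [-0.27  0.41  1.62 -0.    1.11 -0.6 ]
[0.58, -0.09, 0.15] 3.47 [-0.27  0.41  1.62 -0.    1.11  2.54]
[0.58, -0.09, 0.15] 0 [-0.27  0.41  1.62 -0.    1.11 -0.27]
[0.58, -0.09, 0.15] 3.14 [-0.27  0.41  1.62 -0.    1.11  2.87]
[0.58, -0.09, 0.15] -0.2 [-0.27  0.41  1.62 -0.    1.11 -0.07]
[0.58, -0.09, 0.15] 2.94 None
[0.58, -0.09, 0.15] -2.7 [-0.27  0.41  1.62 -0.    1.11  2.43]
[0.58, -0.09, 0.15] 0.44 [-0.27  0.41  1.62 -0.    1.11 -0.71]
```

```bash
python3 - <<'E'
from h import *
q=quat(np.radians(19.1))
move_ptp([0.446,0.0185,0.26],q)
print(current_clock(),current_position(),current_joint_pos().round(3) if hasattr(current_joint_pos(),'round') else current_joint_pos())
c=capture("wrist"); np.savez("w1.npz",**c); cv2.imwrite("pics/w1.png",c["image"])
print(c["R"],c["t"],"cam pos",-c["t"]@c["R"])
for k in ("block","vise","knob_grip"): print(k,[(np.round(d["xy"]).tolist(),round(float(d["conf"]),2)) for d in spot_in("wrist",k)][:4])
print(current_clock(),current_force(),current_torque())
E
```

```text
3.1667 [0.44631119 0.01782671 0.25997903] [-0.115  0.097  1.769 -0.     1.276 -0.447]
[[ 9.45183344e-01  3.26540102e-01  9.33682482e-05]
 [ 3.12920647e-01 -9.05842930e-01  2.85533280e-01]
 [ 9.33226434e-02 -2.69852084e-01 -9.58368790e-01]] [-0.42696618 -0.16819551  0.39059584] cam pos [0.41974173 0.09246597 0.42240014]
block [([104.0, 249.0], 0.91), ([284.0, 63.0], 0.78), ([198.0, 228.0], 0.74), ([254.0, 155.0], 0.61)]
vise [([360.0, 171.0], 0.76)]
knob_grip [([334.0, 281.0], 0.8)]
3.3667 [-0.19006703  1.13039624 -0.18900031] [-0.06734634 -0.08075105  0.009542  ]
```

View pics/w1.png

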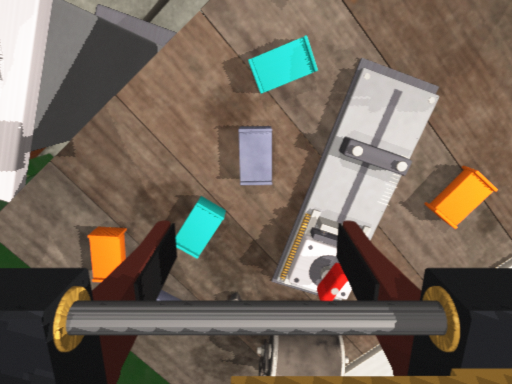

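```bash
python3 - <<'E'
from h import *
c=dict(np.load("w1.npz")); P,u,v=world(c); hsv=cv2.cvtColor(c["image"],cv2.COLOR_BGR2HSV)[v,u]
tab=(abs(P[:,2])<.01)&(P[:,0]>.3)&(P[:,0]<.8); print("table",np.percentile(P[tab,2],[5,50,95]))
near=np.hypot(P[:,0]-.4458,P[:,1]-.0183)<.05
for lo,hi in ((.018,.04),(.012,.027),(.028,.04)):
    q=P[near&(P[:,2]>lo)&(P[:,2]<hi)]; print("block",len(q),np.percentile(q[:,2],[5,50,95]),rect(q) if len(q)>5 else 0)
bed=(abs(P[:,0]-.58)<.07)&(abs(P[:,1]-.0087)<.17)
q=P[bed&(P[:,2]>.012)&(P[:,2]<.027)]; print("bed",rect(q),np.percentile(q[:,2],50),np.percentile(q[:,0],[.5,99.5]),np.percentile(q[:,1],[.5,99.5]))
# profile along y at centre strip
for x0 in (.555,.58,.605):
    s=bed&(abs(P[:,0]-x0)<.006)
    b=np.arange(-.15,.17,.003); print(x0,[(round(float(y),3),int(1000*np.median(P[s&(P[:,1]>=y)&(P[:,1]<y+.003),2]))) for y in b if (s&(P[:,1]>=y)&(P[:,1]<y+.003)).sum()>1])
red=(hsv[:,1]>150)&((hsv[:,0]<8)|(hsv[:,0]>172))&(P[:,2]>.083)&(P[:,2]<.1)&bed
q=P[red]; print("red",len(q),rect(q),np.percentile(q[:,2],[5,50,95]),q.mean(0))
E
```

```text
table [-1.32586514e-03  6.12469837e-05  1.69882422e-03]
block 1829 [0.02484651 0.02626171 0.03033845] ((444.55975341796875, 17.400617599487305), (39.10565185546875, 69.89368438720703), 19.805774688720703)
block 1426 [0.02457751 0.02600486 0.02685309] ((444.0628967285156, 18.856672286987305), (39.332176208496094, 66.98861694335938), 19.49718475341797)
block 221 [0.02835114 0.03022086 0.03148247] ((444.4788818359375, 17.337627410888672), (38.85245132446289, 69.80686950683594), 19.75547218322754)
bed ((579.3132934570312, 7.535064697265625), (100.53526306152344, 300.06329345703125), 0.39158621430397034) 0.02036412788482233 [0.52911537 0.62822021] [-0.13937009  0.15626468]
0.555 [(-0.144, 20), (-0.141, 20), (-0.123, 48), (-0.12, 48), (-0.117, 48), (-0.114, 48), (-0.111, 48), (-0.108, 48), (-0.105, 48), (-0.102, 48), (-0.099, 49), (-0.096, 48), (-0.093, 48), (-0.09, 49), (-0.087, 49), (-0.084, 48), (-0.081, 48), (-0.078, 48), (-0.075, 48), (-0.072, 48), (-0.069, 48), (-0.066, 48), (-0.063, 48), (-0.06, 45), (-0.057, 45), (-0.054, 48), (-0.051, 48), (-0.048, 42), (-0.045, 40), (-0.042, 42),
[... 2632 characters left out ...]
20), (0.051, 20), (0.054, 21), (0.057, 48), (0.06, 48), (0.063, 53), (0.066, 52), (0.069, 52), (0.072, 48), (0.075, 47), (0.078, 20), (0.081, 20), (0.084, 20), (0.087, 20), (0.09, 20), (0.093, 20), (0.096, 20), (0.099, 20), (0.102, 20), (0.105, 20), (0.108, 20), (0.111, 20), (0.114, 20), (0.117, 20), (0.12, 20), (0.123, 20), (0.126, 20), (0.129, 20), (0.132, 20), (0.135, 19), (0.138, 20), (0.141, 20), (0.144, 20), (0.147, 19), (0.15, 20), (0.153, 20), (0.156, 19), (0.159, 4), (0.162, 4), (0.165, 4), (0.168, 3)]
red 351 ((579.4614868164062, -89.28202819824219), (44.071678161621094, 12.380942344665527), 76.85504913330078) [0.08423592 0.09090697 0.09288944] [ 0.57746893 -0.08677315  0.08982566]
```

```bash
python3 - <<'E'
import cv2
a=cv2.imread("pics/w1.png")
cv2.imwrite("pics/w1c.png",cv2.resize(a[110:205,200:310],None,fx=5,fy=5,interpolation=cv2.INTER_CUBIC))
E
```

```text
(no output)
```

View pics/w1c.png

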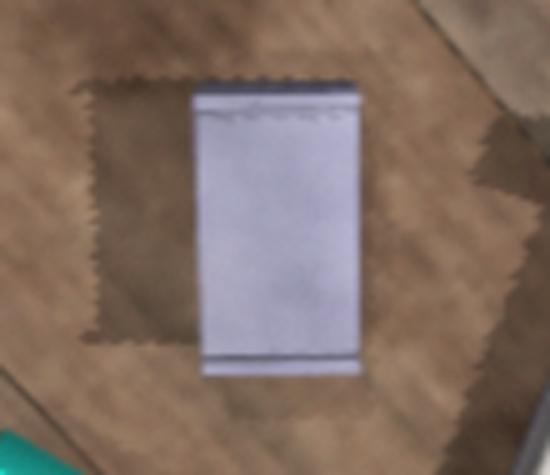

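The crop shows the blue-grey block with raised end plates at wrist pixels (255,128) and (255,184). In depth the plates are at 30 mm and the web at 26 mm, so this is the H block. Next I grasp it and take it over the bed.

```bash
python3 - <<'E'
from h import *
b=np.array([0.4451,0.0178]); q=quat(np.radians(19.5))
servo_line([*b,0.06],q,rate=.25)
r=servo_line([*b,0.004],q,rate=.08,contact_N=8); print("contact",r,current_position(),current_clock())
move_gripper(0.02); print("gap",current_finger_gap(),current_force(),current_clock())
servo_line([*b,0.11],q,rate=.2); print("gap",current_finger_gap(),current_force())
move_ptp([0.5795,0.0128,0.11],quat(np.radians(0.2)))
print(current_position(),current_finger_gap(),current_clock())
c=capture("wrist"); np.savez("w2.npz",**c); cv2.imwrite("pics/w2.png",c["image"])
E
```

```text
contact False [0.4454405  0.01778005 0.00431978] 5.1667
gap 0.03987949297911143 [ 0.08572329 -0.05860736  0.82913096] 5.9667
gap 0.0395817799289968 [-0.30022666 -0.27822178 -2.14482827]
[0.57799747 0.01294925 0.10769008] 0.03954243705409043 7.25
```

View pics/w2.png

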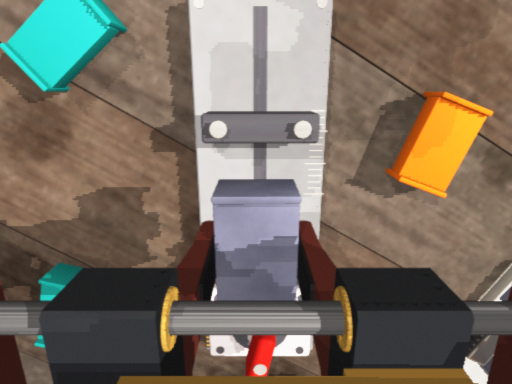

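The block hangs straight in the fingers above the bed (block about (257,240), stop bar (260,127)). I'll check its offset in the hand against the slot from depth.

```bash
python3 - <<'E'
from h import *
print(current_position(),current_clock())
c=dict(np.load("w2.npz")); P,u,v=world(c); hsv=cv2.cvtColor(c["image"],cv2.COLOR_BGR2HSV)[v,u]
s=(u>205)&(u<310)&(v>170)&(v<255)&(P[:,2]>.08)
q=P[s]; 
print("block x",np.percentile(q[:,0],[1,99]),"y",np.percentile(q[:,1],[1,50,99]),"z",np.percentile(q[:,2],[1,50,99]),q[:,2].min(),rect(q[q[:,2]>.125]))
f=P[(u>225)&(u<290)&(v>182)&(v<203)&(P[:,2]>.08)]; print("front face y",np.percentile(f[:,1],[5,50,95]), f[:,2].min())
stop=(u>202)&(u<320)&(v>100)&(v<146)&(P[:,2]>.04)&(P[:,2]<.06); q=P[stop]; print("stop",np.percentile(q[:,0],[1,99]),np.percentile(q[:,1],[1,99]),rect(q))
bed=(P[:,2]>.017)&(P[:,2]<.023)&(v<170)&(u>180)&(u<340); q=P[bed]; print("bed",np.percentile(q[:,0],[1,99]),np.percentile(q[:,2],50))
E
```

```text
[0.57705332 0.01302019 0.1079576 ] 7.3
block x [0.55374423 0.60175543] y [0.01654566 0.0337695  0.04732964] z [0.10664461 0.12977484 0.13972394] 0.10442006678011895 ((577.6571655273438, 31.710044860839844), (49.69908905029297, 31.848276138305664), 0.5914426445960999)
front face y [0.04442983 0.04688364 0.0472748 ] 0.11196834339270448
stop [0.54119161 0.61801379] [0.0573791  0.07682468] ((579.7001342773438, 67.04175567626953), (79.04442596435547, 19.627256393432617), 0.30202510952949524)
bed [0.53032526 0.62801034] 0.02039891042822934
```

```bash
python3 - <<'E'
from h import *
q=quat(np.radians(0.2))
servo_line([0.5795,0.0128,0.04],q,rate=.15); print(current_position(),current_force())
p=np.array(current_position()); e=np.array([0.5795,0.0128,0.04])-p
sleep(.2); p=np.array(current_position()); e=np.array([0.5795,0.0128,0.04])-p; print("err",e,current_force(),current_clock())
t=np.array([0.5795+e[0],0.0128+e[1],0.023+e[2]])
r=servo_line(t,q,rate=.03,contact_N=4); print(r,current_position(),current_force(),current_clock())
E
```

```text
[0.57919108 0.01281214 0.04029628] [ 0.07909776  0.60973909 -1.29298775]
err [-8.98237616e-04  8.25806822e-05 -1.19239225e-03] [-0.50419297  0.16567355 -2.19801734] 8.1167
True [0.57849731 0.01285648 0.02384828] [-0.19605224 -0.69409358  5.06173949] 8.65
```

```bash
python3 - <<'E'
from h import *
q=quat(np.radians(0.2))
move_gripper(0.065); print(current_finger_gap(),current_clock())
p=np.array(current_position())
servo_line([0.579,0.0128,0.08],q,rate=.15)
servo_line([0.579,-0.06,0.19],q,rate=.3)
print(current_position(),current_clock())
c=capture("wrist"); np.savez("w3.npz",**c); cv2.imwrite("pics/w3.png",c["image"])
c=capture("top"); np.savez("top3.npz",**c); cv2.imwrite("pics/top3.png",c["image"][110:320,140:400])
E
```

```text
0.06460403893545225 9.2417
[ 0.57793575 -0.05958723  0.18848254] 10.3583
```

View pics/w3.png

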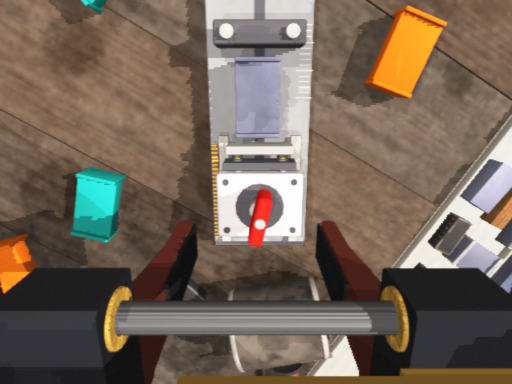

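```bash
python3 - <<'E'
from h import *
for n in ("w3","top3"):
    c=dict(np.load(n+".npz")); P,u,v=world(c); hsv=cv2.cvtColor(c["image"],cv2.COLOR_BGR2HSV)[v,u]
    lim=(abs(P[:,0]-.58)<.06)&(abs(P[:,1]-.0087)<.16)
    s=(abs(P[:,0]-.579)<.034)&(P[:,1]>-.027)&(P[:,1]<.055)&(P[:,2]>.035)&(P[:,2]<.056)
    q=P[s]; print(n,"block",len(q),rect(q),np.percentile(q[:,2],[5,50,97]),np.percentile(q[:,1],[1,99]))
    s=(abs(P[:,0]-.579)<.03)&(P[:,1]>.047)&(P[:,1]<.085)&(P[:,2]>.04)&(P[:,2]<.06)
    q=P[s]; print("stop",np.percentile(q[:,1],[1,99]))
    for y in np.arange(-.044,-.01,.002):
        k=(abs(P[:,0]-.579)<.02)&(P[:,1]>=y)&(P[:,1]<y+.002)
        if k.sum()>2: print((round(y,3),int(1000*np.median(P[k,2])),int(1000*P[k,2].max())),end=" ")
    red=(hsv[:,1]>150)&((hsv[:,0]<8)|(hsv[:,0]>172))&(P[:,2]>.083)&(P[:,2]<.1)&lim
    q=P[red]; print("\nred",len(q),rect(q))
    bed=lim&(P[:,2]>.012)&(P[:,2]<.027); print("bed",rect(P[bed]))
print(current_force(),current_torque())
E
```

```text
w3 block 3576 ((577.8060302734375, 11.853094100952148), (40.03108215332031, 69.09848022460938), 0.2441273182630539) [0.0449393  0.04627002 0.05073122] [-0.02234104  0.04619346]
stop [0.05670499 0.07650825]
(np.float64(-0.044), 40, 42) (np.float64(-0.042), 295, 296) (np.float64(-0.04), 296, 298) (np.float64(-0.038), 286, 287) (np.float64(-0.036), 286, 288) (np.float64(-0.034), 286, 288) (np.float64(-0.032), 284, 288) (np.float64(-0.03), 21, 285) (np.float64(-0.028), 20, 21) (np.float64(-0.024), 50, 51) (np.float64(-0.022), 50, 52) (np.float64(-0.02), 48, 51) (np.float64(-0.018), 46, 48) (np.float64(-0.016), 46, 48) (np.float64(-0.014), 46, 47) (np.float64(-0.012), 46, 47) 
red 636 ((580.1703491210938, -89.88236999511719), (45.503963470458984, 12.79518985748291), 77.00608825683594)
bed ((580.1926879882812, -22.694618225097656), (100.86567687988281, 240.59034729003906), 0.2732992470264435)
top3 block 103 ((590.5194091796875, 0.6340732574462891), (41.04264831542969, 16.917325973510742), 88.86139678955078) [0.04308761 0.04524307 0.04875335] [-0.01974886  0.02102241]Traceback (most recent call last):
  File "<stdin>", line 8, in <module>
    return _quantile_unchecked(
        a, q, axis, out, overwrite_input, method, keepdims, weights)
    return _ureduce(a,
                    func=_quantile_ureduce_func,
    ...<5 lines>...
                    overwrite_input=overwrite_input,
                    method=method)
    r = func(a, **kwargs)
    result = _quantile(arr,
                       quantiles=q,
    ...<2 lines>...
                       out=out,
                       weights=wgt)
    slices_having_nans = np.isnan(arr[-1, ...])
                                  ~~~^^^^^^^^^
IndexError: index -1 is out of bounds for axis 0 with size 0
```

The wrist view shows the block lying flat and square in the slot (257,97): its top is at 46/50 mm, about 9 mm clear at each end, and about 2 mm off the bed centreline. The red wing (261,217) is turned about 0.23 rad, so I now grip the knob.

```bash
python3 - <<'E'
from h import *
import json
k=np.array([0.5798,-0.0897]); ph=np.radians(-13.0); q=quat(ph)
move_ptp([*k,0.125],q); sleep(.2); 
p=np.array(current_position()); print(p,np.array(current_force()),np.array(current_torque()),current_clock())
e=np.array([*k,.125])-p
r=servo_line([k[0]+e[0],k[1]+e[1],0.0605+e[2]],q,rate=.12,contact_N=8); sleep(.15)
F=[];T=[]
for i in range(5): F.append(current_force());T.append(current_torque());sleep(.02)
F0=np.mean(F,0);T0=np.mean(T,0)
print(r,current_position(),F0,T0,current_joint_pos()[5])
move_gripper(0.005); sleep(.15)
print("gap",current_finger_gap(),current_position(),np.array(current_force())-F0,np.array(current_torque())-T0,current_clock())
json.dump(dict(F0=F0.tolist(),T0=T0.tolist()),open("bias.json","w"))
E
```

```text
[ 0.58094358 -0.08910472  0.12647113] [ 0.13353439  0.52673174 -1.61504136] [-0.0185032  -0.028813    0.00637491] 11.05
False [ 0.57930419 -0.09045469  0.05987273] [ 0.16541436 -0.17321433  0.10955735] [-0.04709892 -0.03803877  0.01211031] -0.04584645394024464
gap 0.017220525799540615 [ 0.58074604 -0.0907412   0.05927714] [ 5.51042046 -0.49678855 -4.55935935] [-0.08156046 -0.96209529  0.00486865] 12.9667
```

```bash
python3 - <<'E'
from h import *
sleep(.1)
print("gap",current_finger_gap(),current_position(),current_orientation(),current_force(),current_torque(),current_clock())
c=capture("wrist"); cv2.imwrite("pics/w4.png",c["image"]); np.savez("w4.npz",**c)
c=capture("scene"); cv2.imwrite("pics/s4.png",cv2.resize(c["image"][130:260,170:330],None,fx=4.5,fy=4.5))
E
```

```text
gap 0.017052789338407738 [ 0.58073323 -0.09073606  0.05927531] [ 9.93559524e-01 -1.13295677e-01  1.88043065e-03  1.61556091e-04] [ 5.6978782  -0.88658184 -3.54299107] [-0.12322006 -1.0122223   0.01481071] 13.0667
```

View pics/w4.png

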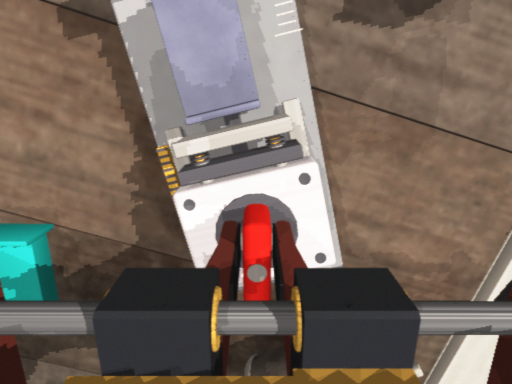

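View pics/s4.png

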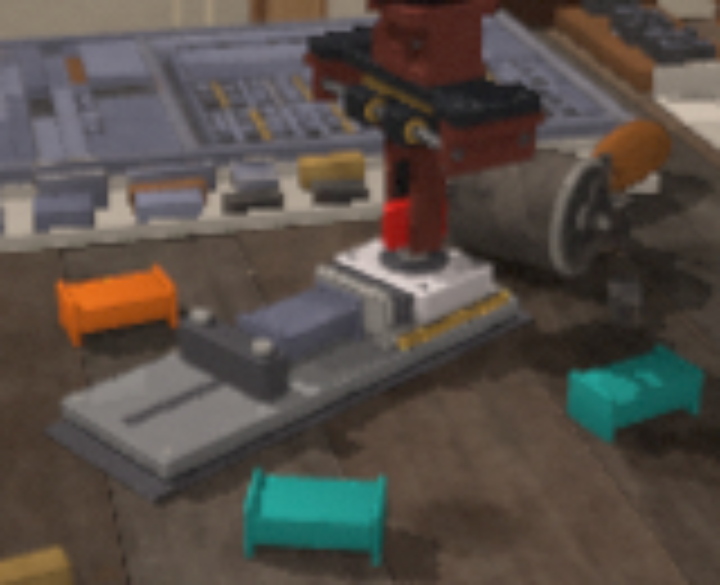

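The wrist view shows the wing centred between the fingers lengthwise (257,255). The gap is 17 mm and there is a +x side force, so only the +x finger touches. I'll open a little, shift toward +x and close again.

```bash
python3 - <<'E'
from h import *
import json
b=json.load(open("bias.json")); F0=np.array(b["F0"]);T0=np.array(b["T0"])
q=quat(np.radians(-13.0))
move_gripper(0.028); print(current_position(),np.array(current_force())-F0)
servo_line([0.5825,-0.0900,0.0605],q,rate=.02); sleep(.1)
print(current_position(),np.array(current_force())-F0,current_clock())
move_gripper(0.0); sleep(.1)
print("gap",current_finger_gap(),current_position(),np.array(current_force())-F0,np.array(current_torque())-T0,current_clock())
E
```

```text
[ 0.57798734 -0.09012039  0.05889518] [-0.23257454  0.57630174 -1.34161556]
[ 0.5824717  -0.08996159  0.06046984] [-0.51137541 -0.69007657  0.56768787] 14.0333
gap 0.012797761736287343 [ 0.58127196 -0.0898605   0.06076354] [-4.68168431  0.53086385  5.77482292] [-0.00616685  0.50786863  0.11567869] 14.525
```

```bash
cat > turn.py <<'E'
from h import *
import json,os
b=json.load(open("bias.json")); F0=np.array(b["F0"]);T0=np.array(b["T0"])
ST="turn.json"
S=json.load(open(ST)) if os.path.exists(ST) else dict(phi=float(np.radians(-13.0)),x=0.5814,y=-0.0899,z=0.0605,log=[])
def read(n=4,dt=.02):
    F=[];T=[]
    for i in range(n):
        F.append(current_force());T.append(current_torque()); sleep(dt)
    return np.mean(F,0)-F0,np.mean(T,0)-T0
def step(d,w=0.5,settle=.15):
    S["phi"]-=d; S["y"]+=0.010*d
    servo_line([S["x"],S["y"],S["z"]],quat(S["phi"]),rate=max(0.0100*w,1e-4))
    Fm=np.array(current_force())-F0; Tm=np.array(current_torque())-T0
    sleep(settle); F,T=read()
    o=Rot.from_quat(current_orientation()).as_matrix()[:,0]; a=np.arctan2(o[1],o[0])
    p=np.array(current_position())
    S["log"].append([S["phi"],float(a),float(T[2]),float(Tm[2]),float(F[1])])
    print(f"cmd {-S['phi']:.3f} act {-a:.3f} Tz {T[2]:.3f} (mov {Tm[2]:.3f}) F {F.round(1)} movFy {Fm[1]:.1f} y {p[1]*1e3:.1f} x {p[0]*1e3:.1f} gap {current_finger_gap()*1e3:.1f} t {current_clock():.2f}",flush=True)
    S["y"]+=float(np.clip(F[1],-3,3))*0.3e-3
    S["x"]+=float(np.clip(F[0],-5,5))*0.1e-3
    S["z"]+=float(np.clip(F[2],-5,5))*0.1e-3
    json.dump(S,open(ST,"w"))
    return F,T
E
python3 - <<'E'
from turn import *
for i in range(2):
    F,T=step(.2)
    if abs(F[1])>5 or abs(T[2])>.5: print("stop");break
E
```

```text
cmd 0.427 act 0.426 Tz -0.081 (mov -0.150) F [-1.8  0.4  5. ] movFy -0.4 y -87.9 x 581.5 gap 12.8 t 15.37
cmd 0.627 act 0.626 Tz -0.096 (mov -0.138) F [ 2.6  0.  -3.3] movFy -0.0 y -85.9 x 581.6 gap 12.7 t 16.17
```

```bash
python3 - <<'E'
from turn import *
for i in range(4):
    F,T=step(.2,w=.6,settle=.12)
    if abs(F[1])>5 or abs(T[2])>.5: print("stop");break
c=capture("wrist"); cv2.imwrite("pics/w5.png",c["image"]); np.savez("w5.npz",**c)
E
```

```text
cmd 0.827 act 0.826 Tz -0.146 (mov -0.209) F [ 3.  -0.3 -1.2] movFy -1.7 y -83.9 x 581.9 gap 12.9 t 16.84
cmd 1.027 act 1.026 Tz -0.138 (mov -0.219) F [ 2.7 -1.   1.6] movFy -1.4 y -82.0 x 582.0 gap 13.2 t 17.50
cmd 1.227 act 1.226 Tz -0.095 (mov -0.192) F [ 2.5 -0.9  1.6] movFy -2.3 y -80.3 x 582.2 gap 13.0 t 18.12
cmd 1.427 act 1.426 Tz -0.120 (mov -0.188) F [ 2.4 -1.2  0.6] movFy -1.5 y -78.5 x 582.3 gap 12.6 t 18.75
```

View pics/w5.png

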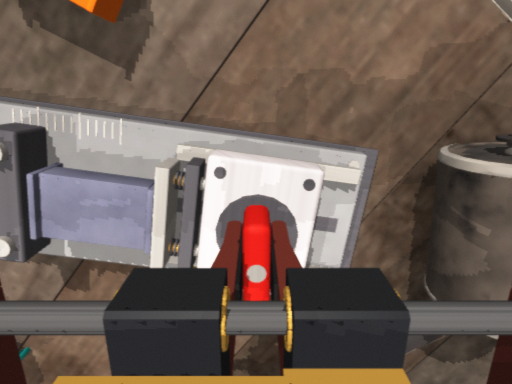

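Jaw plate (160,215) has reached the block (95,205). The stop is at (22,190), the hand has gone along, and the slide force is small. I'll measure the remaining gap.

```bash
python3 - <<'E'
from h import *
c=dict(np.load("w5.npz")); P,u,v=world(c)
for x0 in (.568,.578,.588):
  for y in np.arange(-.02,.072,.0015):
    k=(abs(P[:,0]-x0)<.005)&(P[:,1]>=y)&(P[:,1]<y+.0015)&(P[:,2]<.1)
    if k.sum()>2: print((round(float(y),4),int(1000*np.median(P[k,2]))),end=" ")
  print()
a=cv2.resize(c["image"][80:290,0:240],None,fx=3.3,fy=2.8,interpolation=cv2.INTER_CUBIC); cv2.imwrite("pics/w5c.png",a[:600,:800])
E
```

```text
(-0.02, 51) (-0.0185, 50) (-0.017, 50) (-0.0155, 50) (-0.014, 46) (-0.0125, 46) (-0.011, 46) (-0.0095, 46) (-0.008, 46) (-0.0065, 46) (-0.005, 46) (-0.0035, 46) (-0.002, 46) (-0.0005, 46) (0.001, 46) (0.0025, 46) (0.004, 46) (0.0055, 46) (0.007, 46) (0.0085, 46) (0.01, 46) (0.0115, 46) (0.013, 45) (0.0145, 46) (0.016, 46) (0.0175, 46) (0.019, 46) (0.0205, 46) (0.022, 46) (0.0235, 46) (0.025, 46) (0.0265, 46) (0.028, 46) (0.0295, 46) (0.031, 46) (0.0325, 46) (0.034, 46) (0.0355, 46) (0.037, 46) (0.0385, 46) (0.04, 46) (0.0415, 46) (0.043, 46) (0.0445, 46) (0.046, 46) (0.0475, 49) (0.049, 50) (0.0505, 50) (0.055, 45) (0.0565, 45) (0.058, 48) (0.0595, 48) (0.061, 48) (0.0625, 48) (0.064, 48) (0.0655, 48) (0.067, 48) (0.0685, 48) 
(-0.02, 51) (-0.0185, 50) (-0.017, 50) (-0.0155, 49) (-0.014, 46) (-0.0125, 46) (-0.011, 46) (-0.0095, 46) (-0.008, 46) (-0.0065, 46) (-0.005, 46) (-0.0035, 46) (-0.002, 46) (-0.0005, 46) (0.001, 46) (0.0025, 46) (0.004, 46) (0.0055, 46) (0.007, 46) (0.0085, 46) (0.01, 46) (0.0115, 46) (0.013, 45) (0.0145, 46) (0.016, 46) (0.0175, 46) (0.019, 46) (0.0205, 46) (
[... 396 characters left out ...]
50) (-0.017, 50) (-0.0155, 49) (-0.014, 46) (-0.0125, 46) (-0.011, 46) (-0.0095, 46) (-0.008, 46) (-0.0065, 46) (-0.005, 46) (-0.0035, 46) (-0.002, 46) (-0.0005, 46) (0.001, 46) (0.0025, 46) (0.004, 46) (0.0055, 46) (0.007, 46) (0.0085, 46) (0.01, 46) (0.0115, 46) (0.013, 46) (0.0145, 46) (0.016, 45) (0.0175, 46) (0.019, 46) (0.0205, 46) (0.022, 46) (0.0235, 46) (0.025, 46) (0.0265, 46) (0.028, 45) (0.0295, 46) (0.031, 46) (0.0325, 46) (0.034, 46) (0.0355, 46) (0.037, 46) (0.0385, 46) (0.04, 46) (0.0415, 46) (0.043, 46) (0.0445, 46) (0.046, 46) (0.0475, 48) (0.049, 50) (0.0505, 50) (0.055, 46) (0.0565, 46) (0.058, 48) (0.0595, 48) (0.061, 48) (0.0625, 48) (0.064, 48) (0.0655, 48) (0.067, 48)
```

View pics/w5c.png

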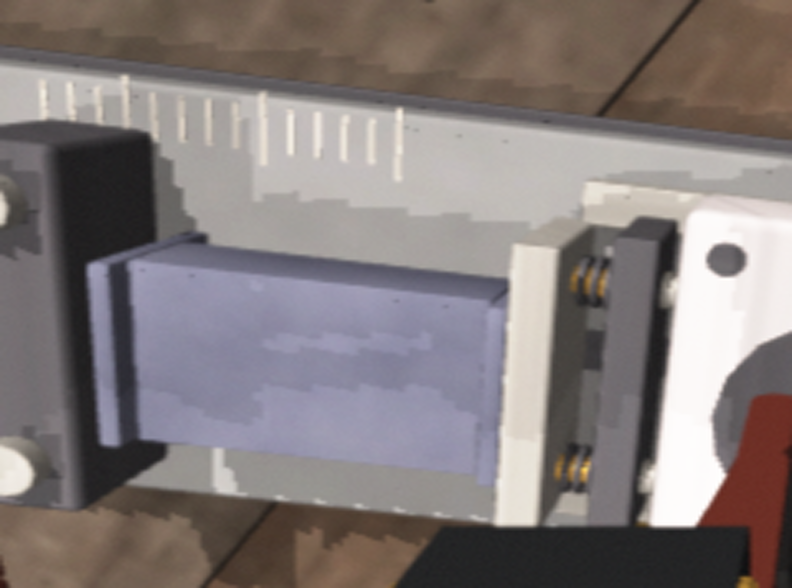

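```bash
python3 - <<'E'
from turn import *
import turn
for i in range(4):
    F,T=step(.1,w=.4,settle=.4)
    if abs(F[1])>5 or abs(T[2])>.5: print("stop");break
E
```

```text
cmd 1.527 act 1.527 Tz -0.069 (mov -0.142) F [ 1.7 -1.3 -0.4] movFy -0.9 y -77.7 x 582.2 gap 13.3 t 19.58
cmd 1.627 act 1.627 Tz -0.074 (mov -0.142) F [-0.8  0.   1. ] movFy 0.1 y -77.1 x 582.3 gap 13.2 t 20.36
cmd 1.727 act 1.727 Tz -0.140 (mov -0.150) F [-1.3 -1.2 -1.5] movFy -0.9 y -76.1 x 582.3 gap 12.9 t 21.23
cmd 1.827 act 1.827 Tz -0.094 (mov -0.175) F [-2.7  0.4 -0.1] movFy -0.6 y -75.5 x 582.3 gap 13.0 t 22.01
```

```bash
python3 - <<'E'
from turn import *
T=[];F=[]
for i in range(25): T.append(current_torque()[2]-T0[2]);F.append(current_force()[1]-F0[1]);sleep(.02)
print(np.round(T,3),np.mean(T),np.std(T),np.mean(F),np.std(F),current_clock())
E
```

```text
[-0.082 -0.058 -0.06  -0.095 -0.061 -0.054 -0.01  -0.072 -0.076 -0.068
 -0.093 -0.059 -0.026 -0.038 -0.104 -0.052 -0.041 -0.132 -0.096 -0.021
 -0.041 -0.03  -0.013 -0.047 -0.055] -0.0593500731085143 0.02932388122124142 -0.14703652073014317 0.490625164498365 22.425
```

```bash
sed -i 's/F,T=read()/F,T=read(25,.01)/' turn.py; python3 - <<'E'
from turn import *
for i in range(4):
    F,T=step(.08,w=.4,settle=.2)
    if abs(F[1])>5 or abs(T[2])>.5: print("stop");break
c=capture("wrist"); cv2.imwrite("pics/w6.png",cv2.resize(c["image"][80:290,0:240],None,fx=3.3,fy=2.8,interpolation=cv2.INTER_CUBIC)[:600]); np.savez("w6.npz",**c)
E
```

```text
cmd 1.907 act 1.907 Tz -0.136 (mov -0.206) F [-2.5 -0.6 -0.3] movFy -0.5 y -74.7 x 582.3 gap 12.8 t 23.23
cmd 1.987 act 1.987 Tz -0.104 (mov -0.148) F [-1.3 -0.6 -1.3] movFy -0.4 y -74.0 x 582.2 gap 12.6 t 23.95
cmd 2.067 act 2.067 Tz -0.059 (mov -0.149) F [-0.9 -0.1  0.5] movFy 0.3 y -73.4 x 582.1 gap 12.9 t 24.68
cmd 2.147 act 2.147 Tz -0.032 (mov -0.067) F [ 0.2 -0.3  0.2] movFy -0.7 y -72.7 x 582.0 gap 12.2 t 25.43
```

View pics/w6.png

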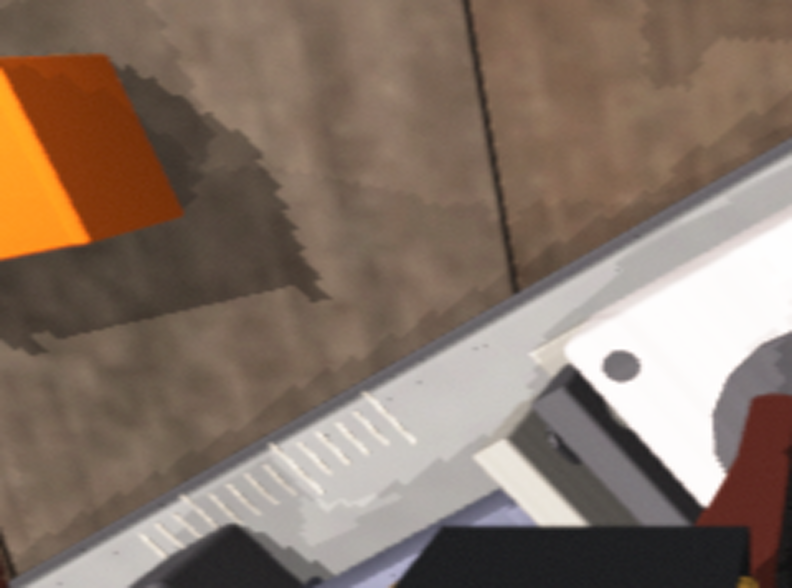

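```bash
python3 - <<'E'
from h import *
for n in ("w3","w5","w6"):
    c=dict(np.load(n+".npz")); P,u,v=world(c)
    for x0 in (.552,.605):
        k=(abs(P[:,0]-x0)<.008)&(P[:,1]>-.06)&(P[:,1]<0.0)&(P[:,2]>.0485)&(P[:,2]<.055)
        q=P[k][:,1]; 
        if len(q)>5: print(n,x0,"plate top y",np.percentile(q,[2,50,98]).round(4),len(q))
    for x0 in (.552,.605):
      for y in np.arange(-.06,-.005,.001):
        k=(abs(P[:,0]-x0)<.008)&(P[:,1]>=y)&(P[:,1]<y+.001)&(P[:,2]<.1)
        if k.sum()>2: print((int(round(y*1000)),int(1000*np.median(P[k,2]))),end=" ")
      print()
c=capture("scene"); np.savez("s6.npz",**c); print(current_clock())
cv2.imwrite("pics/s6.png",cv2.resize(c["image"][165:240,180:310],None,fx=6,fy=6,interpolation=cv2.INTER_CUBIC))
E
```

```text
w3 0.552 plate top y [-0.0593 -0.0362 -0.0207] 180
w3 0.605 plate top y [-0.0597 -0.036  -0.0304] 203
(-60, 47) (-59, 46) (-58, 42) (-57, 41) (-55, 48) (-54, 48) (-53, 48) (-52, 48) (-51, 48) (-50, 48) (-49, 47) (-48, 48) (-47, 40) (-46, 33) (-45, 39) (-44, 26) (-43, 40) (-42, 41) (-41, 42) (-39, 50) (-38, 51) (-37, 51) (-36, 51) (-35, 50) (-34, 51) (-33, 50) (-32, 50) (-31, 35) (-30, 21) (-29, 20) (-28, 20) (-27, 20) (-26, 20) (-25, 23) (-24, 20) (-23, 20) (-22, 20) (-21, 20) (-20, 20) (-19, 20) (-18, 20) (-17, 20) (-16, 20) (-15, 20) (-14, 20) (-13, 20) (-12, 21) (-11, 20) (-10, 20) (-9, 20) (-8, 20) (-7, 20) (-6, 20) 
(-60, 47) (-59, 46) (-58, 42) (-57, 41) (-55, 47) (-54, 47) (-53, 48) (-52, 48) (-51, 48) (-50, 48) (-49, 48) (-48, 48) (-47, 42) (-46, 28) (-45, 39) (-44, 33) (-43, 41) (-42, 37) (-41, 42) (-39, 50) (-38, 51) (-37, 51) (-36, 51) (-35, 51) (-34, 51) (-33, 51) (-32, 51) (-31, 39) (-30, 20) (-29, 20) (-28, 20) (-27, 20) (-26, 20) (-25, 20) (-24, 20) (-23, 20) (-22, 20) (-21, 20) (-20, 20) (-19, 20) (-18, 20) (-17, 20) (-16, 20) (-15, 20) (-14, 20) (-13, 20) (-12, 20) (
[... 1059 characters left out ...]
9, 50) (-18, 20) (-17, 44) (-16, 21) (-15, 21) (-14, 20) (-13, 21) (-12, 21) (-11, 20) (-10, 20) (-9, 20) (-8, 20) (-7, 20) (-6, 20) 
w6 0.605 plate top y [-0.0593 -0.0332 -0.0139] 935

(-60, 48) (-59, 48) (-58, 48) (-57, 48) (-56, 48) (-55, 48) (-54, 48) (-53, 48) (-52, 48) (-51, 48) (-50, 48) (-49, 48) (-48, 48) (-47, 48) (-46, 48) (-45, 48) (-44, 48) (-43, 48) (-42, 48) (-41, 47) (-40, 47) (-37, 40) (-36, 44) (-35, 47) (-34, 48) (-33, 48) (-32, 48) (-31, 48) (-30, 48) (-29, 48) (-28, 47) (-25, 41) (-24, 41) (-23, 41) (-22, 45) (-21, 47) (-20, 51) (-19, 51) (-18, 51) (-17, 50) (-16, 51) (-15, 51) (-14, 50) (-13, 21) (-12, 48) (-11, 20) (-10, 21) (-9, 20) (-8, 20) (-7, 20) (-6, 20) 
25.5333
```

View pics/s6.png

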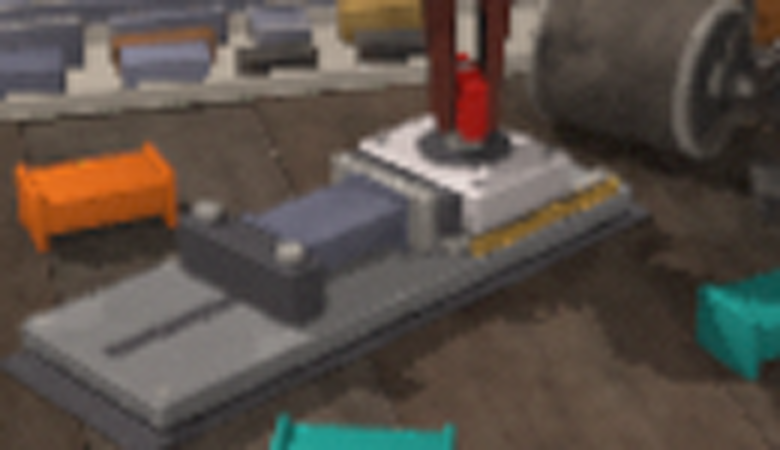

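```bash
python3 - <<'E'
from turn import *
F,T=step(.045,w=.3,settle=.25)
F,T=read(40,.01); print("long avg",T[2],F,current_clock())
E
```

```text
cmd 2.192 act 2.192 Tz -0.019 (mov -0.037) F [ 0.9 -0.5  0.2] movFy -0.8 y -72.3 x 581.9 gap 12.8 t 26.26
long avg -0.020735661634518857 [ 1.33579105 -0.49047794  0.19691831] 26.5917
```

```bash
python3 - <<'E'
from h import *
c=capture("wrist"); np.savez("w7.npz",**c); cv2.imwrite("pics/w7.png",c["image"])
for n in ("w3","w5","w6","w7"):
    c=dict(np.load(n+".npz")); P,u,v=world(c)
    for x0 in (.60,.605,.610):
        k=(abs(P[:,0]-x0)<.004)&(P[:,2]>.049)&(P[:,2]<.053)&(P[:,1]>-.05)&(P[:,1]<-.008)
        k2=(abs(P[:,0]-x0)<.004)&(P[:,2]>.0462)&(P[:,2]<.0495)
        m=np.median(P[k,1]) if k.sum()>5 else np.nan
        s=P[k&(abs(P[:,1]-m)<.006),1]
        q=P[k2&(P[:,1]<m-.007)&(P[:,1]>m-.0215),1]
        if len(s)>5 and len(q)>5: print(n,x0,"plate",np.round([s.mean()*1e3,*np.percentile(s*1e3,[3,97])],2),"dark",np.round([q.mean()*1e3,*np.percentile(q*1e3,[3,97])],2),"d mean",round((s.mean()-q.mean())*1e3,2),"d front",round((np.percentile(s,97)-np.percentile(q,97))*1e3,2))
E
```

```text
w3 0.6 plate [-34.42 -38.27 -30.5 ] dark [-50.14 -54.43 -46.36] d mean 15.72 d front 15.85
w3 0.605 plate [-34.14 -38.2  -30.52] dark [-50.07 -54.28 -46.36] d mean 15.93 d front 15.83
w3 0.61 plate [-34.15 -37.92 -30.56] dark [-50.1  -54.29 -46.26] d mean 15.95 d front 15.7
w5 0.6 plate [-22.66 -26.4  -18.35] dark [-38.29 -42.02 -34.53] d mean 15.63 d front 16.18
w5 0.605 plate [-22.69 -26.36 -18.75] dark [-38.25 -42.02 -34.45] d mean 15.57 d front 15.7
w5 0.61 plate [-22.58 -26.25 -18.6 ] dark [-38.29 -42.03 -34.35] d mean 15.71 d front 15.75
w6 0.6 plate [-17.96 -21.46 -13.78] dark [-32.72 -40.27 -27.88] d mean 14.76 d front 14.11
w6 0.605 plate [-18.12 -21.48 -13.93] dark [-33.2  -40.77 -28.12] d mean 15.09 d front 14.18
w6 0.61 plate [-18.54 -21.42 -15.06] dark [-34.08 -41.95 -28.15] d mean 15.54 d front 13.09
w7 0.6 plate [-18.06 -21.59 -14.01] dark [-32.7  -40.12 -27.67] d mean 14.64 d front 13.67
w7 0.605 plate [-18.18 -21.59 -14.2 ] dark [-33.08 -40.83 -27.8 ] d mean 14.9 d front 13.6
w7 0.61 plate [-18.48 -21.48 -15.02] dark [-34.23 -41.8  -28.13] d mean 15.76 d front 13.11
```

View pics/w7.png

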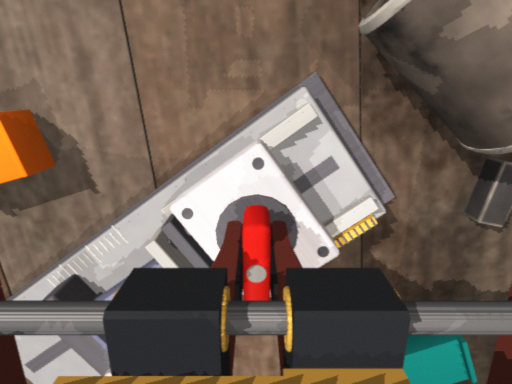

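Plate-to-carriage spacing went from 15.8 to 13.6 mm, so the springs are compressed about 2.15 mm, or 10.8 N. The moment rise says 9 N. A last nudge of 0.025 rad, then I release and rise.

```bash
python3 - <<'E'
from turn import *
F,T=step(.025,w=.3,settle=.25)
F,T=read(40,.01); print("long avg",T[2],F,current_clock())
p=np.array(current_position())
move_gripper(0.03); print(current_finger_gap(),current_clock(),np.array(current_force())-F0)
servo_line([p[0],p[1],0.16],quat(S["phi"]),rate=.15)
move_ptp([0.50,-0.10,0.26],quat(np.radians(0.))); sleep(.3)
print(current_position(),current_clock())
for n in ("wrist","top","scene"):
    c=capture(n); np.savez(n+"8.npz",**c)
    a=c["image"]
    if n!="wrist": a=cv2.resize(a[110:300,140:400],None,fx=3,fy=3)
    cv2.imwrite(f"pics/{n}8.png",a)
E
```

```text
cmd 2.217 act 2.217 Tz 0.055 (mov 0.066) F [ 1.4 -0.1  0.8] movFy -0.3 y -72.1 x 581.9 gap 12.8 t 27.35
long avg 0.07092019145783934 [ 1.33192919 -0.22500881  0.64650138] 27.6833
0.02996817375343927 28.175 [-0.48444137 -0.57620329 -1.16898511]
[ 0.50000721 -0.09996406  0.25990238] 31.2667
```

View pics/wrist8.png

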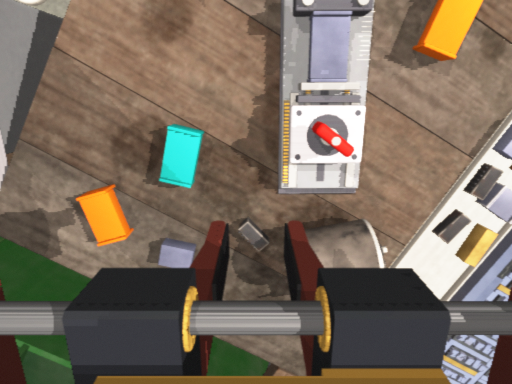

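View pics/scene8.png

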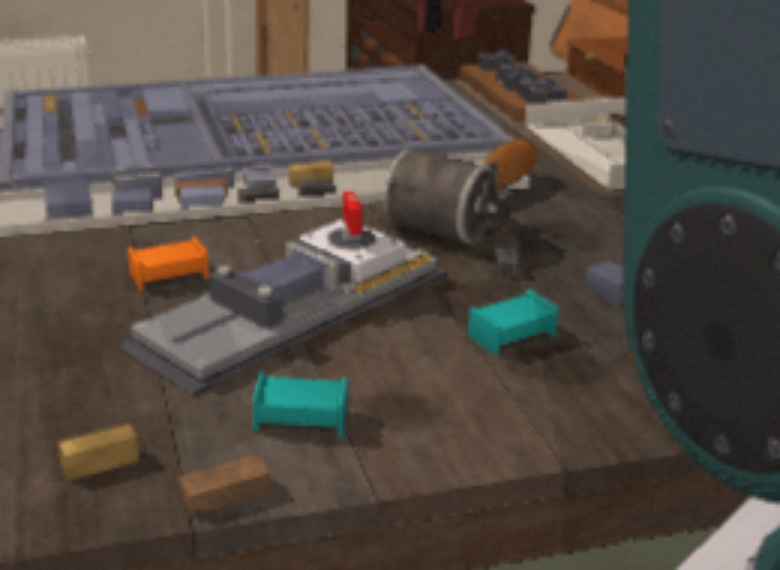

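```bash
python3 - <<'E'
from h import *
for n in ("w1","wrist8"):
    c=dict(np.load(n+".npz")); P,u,v=world(c); hsv=cv2.cvtColor(c["image"],cv2.COLOR_BGR2HSV)[v,u]
    lim=(abs(P[:,0]-.58)<.06)&(abs(P[:,1]-.0087)<.16)
    red=(hsv[:,1]>150)&((hsv[:,0]<8)|(hsv[:,0]>172))&(P[:,2]>.083)&(P[:,2]<.1)&lim
    print(n,"red",rect(P[red])); print("bed",rect(P[lim&(P[:,2]>.012)&(P[:,2]<.027)]))
    for y in np.arange(-.055,.08,.001):
        k=(abs(P[:,0]-.57)<.012)&(P[:,1]>=y)&(P[:,1]<y+.001)&(P[:,2]<.1)
        if k.sum()>2: print((int(round(y*1000)),int(1000*np.median(P[k,2]))),end=" ")
    print()
    k=(abs(P[:,0]-.579)<.03)&(P[:,1]>-.010)&(P[:,1]<.05)&(P[:,2]>.042)&(P[:,2]<.053); 
    if k.sum()>20: print("block",rect(P[k]))
    for x0 in (.555,.57,.585,.6):
        k=(abs(P[:,0]-x0)<.004)&(P[:,2]>.0495)&(P[:,2]<.053)&(P[:,1]>-.05)&(P[:,1]<-.0125); k2=(abs(P[:,0]-x0)<.004)&(P[:,2]>.0462)&(P[:,2]<.0495)
        if k.sum()<6: continue
        m=np.median(P[k,1]); s=P[k&(abs(P[:,1]-m)<.006),1]; q=P[k2&(P[:,1]<m-.007)&(P[:,1]>m-.0215),1]
        if len(q)>5: print(x0,"d front",round((np.percentile(s,97)-np.percentile(q,97))*1e3,2),"d rear",round((np.percentile(s,3)-np.percentile(q,97))*1e3,2))
E
```

```text
w1 red ((579.4614868164062, -89.28202819824219), (44.071678161621094, 12.380942344665527), 76.85504913330078)
bed ((579.3132934570312, 7.535064697265625), (100.53526306152344, 300.06329345703125), 0.39158621430397034)
(-54, 47) (-53, 48) (-52, 48) (-51, 48) (-50, 48) (-49, 48) (-48, 47) (-47, 41) (-46, 38) (-45, 40) (-43, 42) (-38, 51) (-37, 51) (-36, 51) (-35, 51) (-34, 51) (-33, 50) (-32, 35) (-31, 34) (-30, 21) (-29, 20) (-28, 19) (-27, 20) (-26, 20) (-25, 20) (-24, 20) (-23, 20) (-22, 20) (-21, 20) (-20, 20) (-19, 20) (-18, 19) (-17, 20) (-16, 20) (-15, 20) (-14, 20) (-13, 20) (-12, 20) (-11, 20) (-10, 20) (-9, 20) (-8, 20) (-7, 20) (-6, 20) (-5, 20) (-4, 20) (-3, 20) (-2, 20) (-1, 20) (0, 20) (1, 20) (2, 20) (3, 20) (4, 20) (5, 20) (6, 20) (7, 19) (8, 20) (9, 20) (10, 20) (11, 20) (12, 20) (13, 20) (14, 20) (15, 20) (16, 20) (17, 20) (18, 20) (19, 20) (20, 20) (21, 20) (22, 20) (23, 20) (24, 20) (25, 20) (26, 20) (27, 20) (28, 20) (29, 20) (30, 20) (31, 19) (32, 20) (33, 20) (34, 20) (35, 20) (36, 20) (37, 20) (38, 20) (39, 20) (40, 20) (41, 21) (42, 20) (43, 20) (44, 20) (45, 2
[... 1240 characters left out ...]
15, 46) (16, 46) (17, 45) (18, 46) (19, 46) (20, 46) (21, 46) (22, 46) (23, 46) (24, 46) (25, 46) (26, 46) (27, 46) (28, 46) (29, 46) (30, 46) (31, 46) (32, 46) (33, 45) (34, 45) (35, 46) (36, 46) (37, 45) (38, 46) (39, 46) (40, 46) (41, 46) (42, 46) (43, 45) (44, 46) (45, 46) (46, 46) (47, 46) (48, 46) (49, 45) (50, 46) (51, 45) (52, 46) (53, 49) (54, 51) (55, 50) (56, 50) (57, 47) (58, 48) (59, 48) (60, 49) (61, 48) (62, 48) (63, 48) (64, 48) (65, 47) (66, 48) 
block ((577.895263671875, 20.010530471801758), (40.58633804321289, 59.763607025146484), 0.3683875501155853)
0.555 d front 13.64 d rear 6.35
0.57 d front 13.62 d rear 6.34
0.585 d front 13.63 d rear 6.35
0.6 d front 13.61 d rear 6.35
```

After release, the last pictures show:
- The block (330,45) is flush between the jaw and the stop, flat at 46/50 mm.
- The knob is at 2.21 rad.
- The springs are compressed about 2.2–2.4 mm, or 11–12 N.
- The other pieces are where they were, and the arm is clear.

Handing in.

```bash
python3 - <<'E'
from h import *
print(current_force(),current_clock()); close_job(); 
E
```

```text
[-0.05296085  0.17179887  0.05858896] 31.4167
the job is handed in; nothing more can be done
```

I set the blue H-shaped block on the vise bed, wound the red knob clockwise until the jaw clamped it against the stop, released the knob, and handed the job in at about 31 s.

**Block:** It lies flat, with its top at 46 mm (web) and 50 mm (end plates). It is flush against the stop and the jaw and square to the bed within 0.1°, but about 2 mm off the centreline.

**Knob:** It turned from about 0.23 to 2.21 rad in one continuous turn. My first pinch touched the wing with only one finger and pushed it sideways with about 5 N. I opened, shifted about 2 mm and gripped again before turning.

**Bed:** The force along the slide was at most 2.3 N in the readings I took, less than 1 mm of give.

**Clamping force:** The checks disagreed somewhat:
- **Springs:** the jaw springs were compressed 2.2–2.4 mm, which means about 11–12 N.
- **Moment:** the readings were noisy. They gave about 9 N just before the last 0.025 rad nudge and about 17 N after it.
- **Angle:** the knob stopped about 0.23–0.28 rad past the estimated first firm contact, close to the 0.25 rad given for snug.

The other pieces look undisturbed in the final pictures, though I compared them only by eye. The arm was clear of everything when I handed in.

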